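# Start the vial warmer: load it, switch on under its splash cover, set the timer

### The arm

A 6-joint arm with a two-finger parallel gripper is mounted at the origin on the work surface. World frame = base frame: x ahead of the robot, y to its left, z up, the work surface at z = 0. Lengths are in mm, angles in rad, forces in N, time in s.
With the tool pointing down it reaches from about 300 to 775 mm from the base axis. Payload 14.6 kg.
Tool frame: the origin (TCP) lies between the finger pads; the fingertips stand 11 mm ahead of it and the grasp point (between the pads) lies 8 mm behind it; z points along the fingers, y is the line along which they close (so a half turn about z gives the same grasp; the last joint's range is limited). The gripper opens to 94 mm and grips with 3 to 60 N. Pads are 16 mm wide; open, the fingers measure 119 mm over their backs; the gripper's body (75 mm by 177 mm) begins 78 mm behind the grasp point.
Start: joints at [-1.404, 0.3, 1.521, -0, 1.321, -0.067], TCP at [127.415, -535.028, 216.446] pointing down, gripper open.
Joint ranges: [-3.03, 3.03], [-0.79, 2.21], [0.23, 2.52], [-1.04, 4.18], [0, 3.07], [-2.55, 2.55]. Speed limits (rad/s): [2.22, 2.22, 2.57, 3.14, 3.14, 3.14].

### API

Orientations are given as a 3x3 rotation matrix whose columns are the frame's x, y, z axes.
In Python, from rig import robot gives the robot as it stands.
- The arm moves only by the tool jog_arm, never from a script. Its argument "steps" is a list of rows, each a list of 7 numbers: the finger opening in mm, from 0 to 94, then the shift along the tool's x, y, z in mm, then the turn, a rotation vector about the tool's x, y, z in rad. In form: [[grip, dx, dy, dz, ax, ay, az], ...]. A call has 1 to 12 rows; each row is the pose to reach, as a shift and turn from the pose commanded when the call began, along the tool's axes at that moment; what a row does not reach only later rows make up. A row lasts 1/10 s, in which the tool goes at most 50 mm and 8.59 degrees, less where a joint would pass 70% of its speed; a pose out of reach is approached as far as the arm can. A call with a gripper value outside its range is refused whole. The fingers move at their own pace and stop on an object; "force" is the grip in N (left out, the last holds). Time passes only in rows, so rows that repeat a pose let the fingers close. It gives the time, the measured TCP pose, the force, the opening and the grip force at its end, in the units of the state.
- robot.sense(): the state, without advancing time (a new reading comes with each control period).
- robot.get_image(name): name is "side" or "top"; returns the picture (480x640x3 uint8, red, green, blue); there is no depth.
- robot.camera_info(name): a dict with "fx", "fy", "cx", "cy" (pixels), "rvec" (rotation vector, rad) and "tvec" (3), from world to camera coordinates, as OpenCV has them. Camera axes: x right, y down, z forward; pixel columns grow to the right and rows downward; lengths in mm; the calibration is good to about 2 mm. A picture is of the moment at which its call begins. camera_info takes no time and is no camera call.
- robot.close_job(): hands the job in; it is judged then, once.
The state is a dict: "time_s": time; "joint_positions": joint angles; "qvel": joint speeds; "joint_torque": joint torques, N m; "ee_pos": TCP position; "eef_rot": TCP orientation; "contact_force": force on the tool from outside, world axes, zero at the start; "torque": the same for the moment, N m; "opening": finger opening in mm; "gripper_force": force on a finger pad.
Only numpy, scipy, OpenCV 4.12 (cv2) and the standard library are available. Lean on these libraries where they do the work, as an engineer would, in place of code of your own. Each camera call takes 0.05 s, during which the arm holds its last target. There are 200 camera calls.

### The job

Please start warming the tall frosted vial: carry it upright to the warmer and set it down on the round metal plate, not dropping it. Then lift the clear splash cover on the warmer's sloping console right up, flip the red switch beneath fully up the slope to on, and lower the cover again until it is fully shut; last, turn the timer's dial clockwise until its white pointer lines up with the red mark. Leave the other things on the sill where they are.

Things in the scene. Friction and masses are not known exactly. Their poses are not given: they have to be found in the camera images.
- warmer: White bottle warmer, fixed, 340 mm wide (y), 165 deep (x). Origin: middle of underside on the sill; x to the back, y left, z up. Left: low deck with heated plate. Right (y -105 mm): console 130 wide, 135 high, whose switch panel slopes at 40 deg, face looking up and to -x: from 55 mm high at x -84 (nearest the robot) up to 135 mm high at x +12, where the cover is hinged
- plate_top (a point): Centre of the upper face of the round aluminium warming plate, 124 mm across, 36 mm above the sill; axes as the warmer's
- hinge_line (a point): Middle of the splash cover's hinge axis, in the panel's face at its upper edge, 135 mm above the sill; the axis runs along the warmer's y; axes as the warmer's
- cover (a joint): Angle of the clear splash cover, rad: 0 shut on the panel, 1.75 fully up (stop); opens about the warmer's +y. A hood with blue edges, 112 mm long down the slope from the hinge, 104 wide, 39 deep, walls 3. A friction hinge holds it at any angle; 1 to 2 N at the tab moves it. Fully up it leans over the switch towards the robot, so the switch is reached with a tilted tool
- cover_tab (a point): Middle of the blue finger tab on the cover's lower edge (moves with it): 32 mm wide along the hinge, 6 thick, juts 28 mm beyond the cover's front wall, flares outward 0.5 rad. Cover shut: 128 mm down the slope from the hinge, 46 mm out from the panel. Site axes: x up the cover to the hinge, y along the hinge, z out of the top plate, whose outer face is 6 mm below the point
- toggle (a joint): Angle of the red switch handle, rad: 0 off (leans 0.4 down the slope), 0.8 on (stop; leans 0.4 up the slope, to the hinge). Stays where left; about 2 N at its tip moves it. Handle 32 mm long, 16 wide (along the hinge), 8 thick; pivots on the panel's face 60 mm down the slope from the hinge line, mid-width of the cover
- toggle_tip (a point): Middle of the free end of the red switch handle; 29 mm out from the panel face
- vial_mid (a point): Centre of the tall frosted glass vial, half-way up (67.5 mm above its foot). The vial stands upright, 135 mm tall, 150 g, body 40 mm across up to 100 mm high, then a narrow neck and a 30 mm grey cap
- timer: Chrome bell timer, 84 mm across, 88 high with its dial, held to the sill by a suction foot. Origin: middle of its underside; its yaw varies. A red mark on its rim lies where its -x axis points after a turn of 1.4 rad clockwise (seen from above)
- dial (a joint): Angle of the timer's dial, rad, growing clockwise seen from above: at 0 the white pointer looks along the timer's -x axis, at 1.4 it points at the red mark. Stiff enough to stay where it is left (0.03 N m)
- dial_grip (a point): On the dial's axis, half-way up its black bar grip (50 mm long, 12 mm wide, 30 mm tall, from 57 to 88 mm above the sill). The point turns with the dial: its x axis runs along the bar, with the white pointer at the -x end
- jar: Amber jar with a white cap, 54 mm across, 88 mm high; leave it. Origin at its underside
- bowl: Green melamine bowl, 136 mm across, 55 mm high; leave it. Origin at its underside
- mug: White mug, 76 mm across, 88 mm high, handle on one side; leave it. Origin at its underside
- stopper: Glass carafe stopper standing on its head, 50 mm across, 62 mm high; leave it. Origin at its underside
- carafe: Glass carafe, 100 mm across, 198 mm high, to the right of the warmer, at the back; leave it. Origin at its underside
- pill_case: Folded plastic pill case, 150 by 76 mm, 25 mm high, in front of the robot; leave it. Origin at its underside

How it is judged (in metres and radians):
On the way, in this order (a step that is already met when the one before it is completed fails the run):
1. the vial stands upright on the warming plate, let go (horizontal distance between vial_mid and plate_top below 0.042 m and angle between vial_mid's own z axis and vertical below 0.1 rad and z of vial_mid in the frame of plate_top between 0.0625 and 0.0725 m and contact force between the fingers and vial below 0.05 N), for 0.2 s.
2. the cover is lifted right up with the switch still off (value of joint cover above 1.3 rad and value of joint toggle below 0.2 rad), for 0.1 s.
3. the switch is flipped on while the cover is up (value of joint toggle above 0.68 rad and value of joint cover above 1 rad), for 0.1 s.
4. the cover is fully shut over the switch, which is on (value of joint cover below 0.06 rad and value of joint toggle above 0.68 rad), for 0.2 s.
5. the dial's pointer is at the red mark (value of joint dial between 1.28 and 1.52 rad), for 0.2 s.
At the end, for the whole second after the job is handed in: The vial stands upright and still, let go, wholly on the warming plate (its axis within 42 mm of the plate's centre); the switch is on (0.68 rad or more of 0.8); the cover is shut to within 0.06 rad; the dial's pointer is within 0.12 rad of the red mark (all of step 4 and all of step 5 and horizontal distance between vial_mid and plate_top below 0.042 m and angle between vial_mid's own z axis and vertical below 0.1 rad and z of vial_mid in the frame of plate_top between 0.0625 and 0.0725 m and linear speed of vial below 0.02 m/s); the robot touches nothing.
It fails at once if the vial is tipped more than about 30 degrees (angle between vial_mid's own z axis and vertical above 0.52 rad).
It fails at once if the vial is let go more than 15 mm above the warming plate's height (dropped) (z of vial_mid in the frame of plate_top above 0.0825 m and contact force between the fingers and vial below 0.02 N).
It fails at once if another thing on the sill is moved more than 30 mm (distance of any of jar, bowl, mug, stopper, carafe, pill_case from where it was at the start of the episode above 0.03 m).
It also fails if it takes over 72 s, if anything falls off the work surface, if the arm or the gripper's body presses on something with over 40 N, if the wrist force passes 120 N, or if a joint passes its speed limit or range.

## Working session

There is one attempt and no reset: what is moved stays moved. The work goes in short steps, Python scripts to look and compute and a tool call to move; the robot and the scene stay as the last step left them, time stands still between calls to the robot, and variables do not carry over. Pictures are saved under pics/ and viewed, at most 12 in all, crops included, and the job is handed in when it is done.

Besides the shell and the picture viewer there is one more tool, called as name([rows], argument=value, ...), one row to a line, values as JSON. jog_arm: Moves the arm, as the interface text tells. Its arguments: {"type":"object","properties":{"steps":{"type":"array"},"force":{"type":"number"}},"required":["steps"]}

```bash
mkdir -p pics; python3 - <<'E'
from rig import robot
import cv2
for n in("side","top"):
    im=robot.get_image(n); cv2.imwrite(f"pics/{n}0.png",im[:,:,::-1]); c=robot.camera_info(n); print(n,c)
s=robot.sense();print(s["time_s"],s["ee_pos"],s["eef_rot"])
E
```

```text
side {'fx': 543.8120496240793, 'fy': 543.8120496240793, 'cx': 323.96999379805544, 'cy': 246.60539923792194, 'rvec': array([ 0.40590976, -2.59219055,  1.45836702]), 'tvec': array([ 567.4578855 ,  159.03336966, 1291.58586428])}
top {'fx': 608.0085635525089, 'fy': 608.0085635525089, 'cx': 319.73985255388436, 'cy': 243.7455895634357, 'rvec': array([ 2.17335178, -2.14767123,  0.10051574]), 'tvec': array([  90.39322802,  575.29254357, 1425.44340559])}
0.1 [ 127.37743594 -534.80973454  215.93646343] [[ 9.72798232e-01  2.31654004e-01 -1.47782384e-04]
 [ 2.31654031e-01 -9.72797681e-01  1.04017231e-03]
 [ 9.71977194e-05 -1.04611217e-03 -9.99999448e-01]]
```

View pics/side0.png

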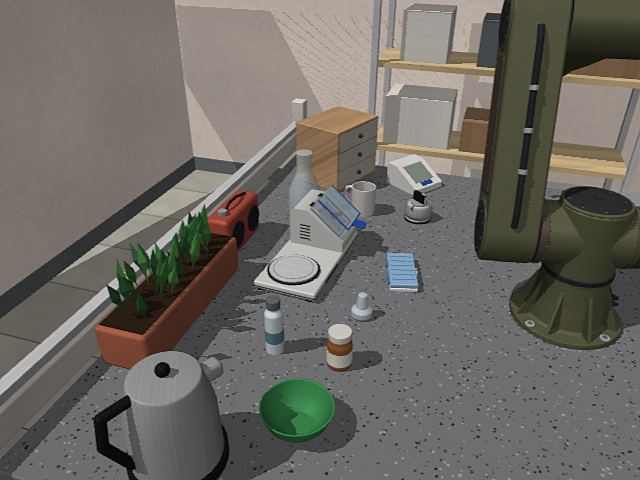

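View pics/top0.png

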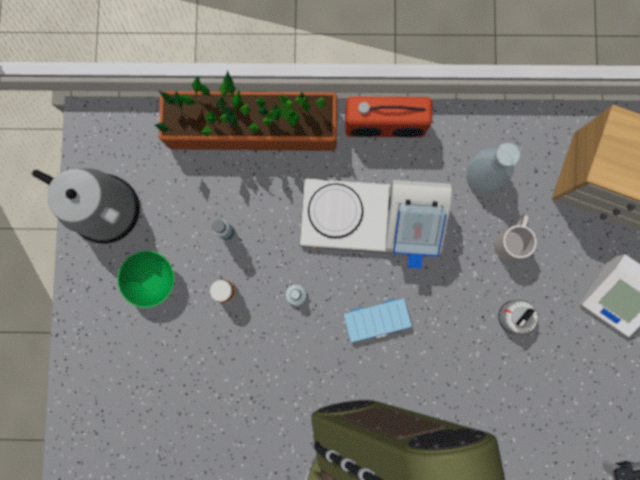

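The side picture shows the vial at (274,325), the plate at (294,268), the blue tab at (358,224) and the timer at (418,210). The top picture shows the vial cap at (220,228), the plate at (335,210), the tab at (415,261) and the dial at (525,316).

```bash
cat > h.py <<'E'
import numpy as np, cv2
from rig import robot
def cam(n):
    c=robot.camera_info(n); R,_=cv2.Rodrigues(c["rvec"]); K=np.array([[c["fx"],0,c["cx"]],[0,c["fy"],c["cy"]],[0,0,1]]); return K,R,np.array(c["tvec"])
def ray(n,p):
    K,R,t=cam(n); d=R.T@np.linalg.solve(K,[p[0],p[1],1]); return -R.T@t,d/np.linalg.norm(d)
def plane(n,p,z):
    o,d=ray(n,p); return o+d*(z-o[2])/d[2]
def tri(ps,pt):
    a,u=ray("side",ps); b,v=ray("top",pt)
    s=np.linalg.lstsq(np.c_[u,-v],b-a,rcond=None)[0]; p=a+u*s[0];q=b+v*s[1]; return (p+q)/2,np.linalg.norm(p-q)
def proj(n,P):
    K,R,t=cam(n); q=K@(R@np.array(P,float)+t); return q[:2]/q[2]
E
python3 - <<'E'
from h import *
top=cv2.imread("pics/top0.png"); side=cv2.imread("pics/side0.png")
def blob(im,lo,hi,roi):
    x0,y0,x1,y1=roi; m=cv2.inRange(cv2.cvtColor(im[y0:y1,x0:x1],cv2.COLOR_BGR2HSV),lo,hi)
    n,l,st,c=cv2.connectedComponentsWithStats(m); i=1+np.argmax(st[1:,4]); return c[i]+[x0,y0],st[i]
bt=blob(top,(105,180,120),(125,255,255),(400,245,435,275)); bs=blob(side,(105,180,120),(125,255,255),(340,210,375,235))
print("tab",bt,bs,tri(bs[0],bt[0]))
print("vialcap",plane("top",(220,228),135),tri((273,301),(220,228)))
print("plate",plane("top",(335,210),36),plane("side",(294,268),36))
print("jar",plane("top",(221,291),88),"stopper",plane("top",(296,294),62),"mug",plane("top",(519,241),88),"dial",plane("top",(526,316),88),plane("top",(520,318),50))
print("warmer corners",[plane("top",p,z)[:2].round() for p,z in (((301,247),30),((304,180),30),((389,250),30),((450,183),135),((393,180),135))])
A=cv2.resize(top[165:280,290:460],None,fx=4.7,fy=4.7,interpolation=cv2.INTER_CUBIC)[:,:799]
a=cv2.resize(top[295:340,495:545],None,fx=8,fy=8,interpolation=cv2.INTER_CUBIC)
b=cv2.resize(top[210:255,200:250],None,fx=8,fy=8,interpolation=cv2.INTER_CUBIC)
cv2.imwrite("pics/w.png",A); cv2.imwrite("pics/tv.png",np.hstack([a,b]))
E
```

```text
tab (array([414.79141104, 260.44171779]), array([  9,   9,  13,  14, 163], dtype=int32)) (array([358.7826087 , 223.31884058]), array([13,  9, 13, 10, 69], dtype=int32)) (array([ 533.47419016, -121.66027159,   87.01314205]), np.float64(2.6159686969644427))
vialcap [596.00173031 319.12355849 135.        ] (array([600.75888096, 321.95633768, 125.35514192]), np.float64(7.210665270607437))
plate [655.55735037  61.53746495  36.        ] [653.63084119  68.25964344  36.        ]
jar [456.89335248 320.93478332  88.        ] stopper [452.76019084 150.52429489  62.        ] mug [ 579.578859   -360.45903093   88.        ] dial [ 408.90973843 -372.46728524   88.        ] [ 403.81492453 -370.74700217   50.        ]
warmer corners [array([566., 142.]), array([729., 137.]), array([561., -69.]), array([ 703., -195.]), array([709., -67.])]
```

View pics/w.png

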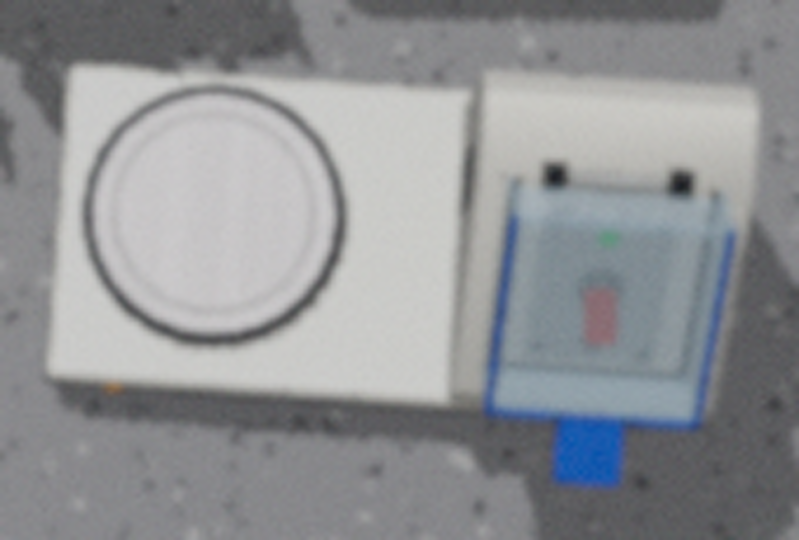

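View pics/tv.png

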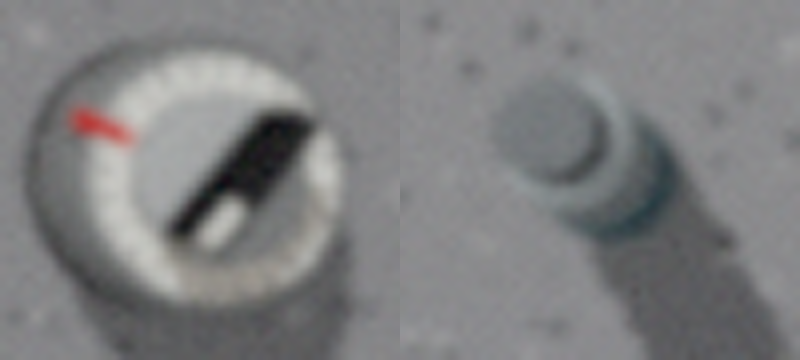

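The first crop shows the plate circle centred at (215,214) and the deck edge running (48,378) to (450,402). The second shows the cap top at (550,130), the timer ring at (215,178), the red mark near (100,125) and the white pointer at (222,222), lower left.

```bash
cat >> h.py <<'E'
from scipy.spatial.transform import Rotation as Ro
def down(a): # tool down, tool y at world angle a
    c,s=np.cos(a),np.sin(a); return np.array([[-s,c,0],[c,s,0],[0,0,-1.]])
def step(P,R):
    s=robot.sense(); R0=np.array(s["eef_rot"]); d=R0.T@(np.array(P)-s["ee_pos"]); return d.round(1),Ro.from_matrix(R0.T@R).as_rotvec().round(3)
E
python3 - <<'E'
from h import *
w=lambda X,Y:((X+.5)/4.7+289.5,(Y+.5)/4.7+164.5)
v=lambda X,Y,x0,y0:((X+.5)/8+x0-.5,(Y+.5)/8+y0-.5)
a=plane("top",w(48,378),30);b=plane("top",w(450,402),30);c=plane("top",w(72,65),30);d=plane("top",w(470,90),30)
for p,q in((a,b),(c,d)): e=p-q; print("yaw",np.arctan2(-e[0],e[1]))
print("depth",np.linalg.norm(a-c))
print("plate",plane("top",w(215,214),36),"vial",plane("top",v(150,130,200,210),135))
C=plane("top",v(215,178,495,295),55);M=plane("top",v(75,120,495,295),45);M2=plane("top",v(130,140,495,295),55)
print("timer",C,"mark",M,M2)
p1=plane("top",v(215,240,495,295),88);p2=plane("top",v(312,122,495,295),88);P=plane("top",v(222,222,495,295),88)
print("bar",p1,p2,(p1+p2)/2,P)
for z,q in((88,(0,0)),): print(proj("top",[*C[:2],88]))
E
```

```text
yaw -0.04866889554211457
yaw -0.053941721209095767
depth 162.87078336406998
plate [655.23027327  60.69144371  36.        ] vial [600.89132018 323.05226937 135.        ]
timer [ 406.64569286 -372.55829985   55.        ] mark [ 422.86361515 -335.36656547   45.        ] [ 417.27621951 -348.26405267   55.        ]
bar [ 389.55320307 -361.75141863   88.        ] [ 423.05174179 -389.8507226    88.        ] [ 406.30247243 -375.80107061   88.        ] [ 394.62504526 -363.8350917    88.        ]
[526.06379529 317.00790959]
```

```bash
python3 - <<'E'
from h import *
print(step([601,323,216],down(np.arctan2(323,601))))
E
```

```text
(array([ 659.5, -724.8,    0.8]), array([-1.00e-03, -1.00e-03, -1.83e+00]))
```

jog_arm([
  [94,33,-36,0,0,0,-0.09],
  [94,66,-72,0,0,0,-0.18],
  [94,99,-109,0,0,0,-0.27],
  [94,132,-145,0,0,0,-0.37],
  [94,165,-181,0,0,0,-0.46],
  [94,198,-217,0,0,0,-0.55],
  [94,231,-254,0,0,0,-0.64],
  [94,264,-290,0,0,0,-0.73],
  [94,297,-326,0,0,0,-0.82],
  [94,330,-362,0,0,0,-0.92],
  [94,363,-399,0,0,0,-1.01],
  [94,396,-435,0,0,0,-1.1],
])

```text
time_s: 1.3
ee_pos: [412.3, -18.0, 216.5]
eef_rot: [[0.231, 0.973, 0.0], [0.973, -0.231, -0.0], [-0.0, 0.0, -1.0]]
contact_force: [1.3, -1.7, -0.4]
opening: 94.1
gripper_force: 0.0
```

```bash
python3 - <<'E'
from h import *
print(step([601,323,216],down(np.arctan2(323,601))),robot.sense()["joint_positions"])
E
```

```text
(array([375.3, 104.9,   0.5]), array([ 0.   ,  0.   , -0.726])) [-1.32323195e-01 -1.24610210e-02  1.87823093e+00 -4.90644459e-05
  1.27555583e+00  1.00734376e-01]
```

jog_arm([
  [94,47,13,0,0,0,-0.09],
  [94,94,26,0,0,0,-0.18],
  [94,141,39,0,0,0,-0.27],
  [94,188,52,0,0,0,-0.36],
  [94,235,65,0,0,0,-0.45],
  [94,282,79,0,0,0,-0.54],
  [94,329,92,0,0,0,-0.64],
  [94,375,105,0,0,0,-0.73],
  [94,375,105,36,0,0,-0.73],
  [94,375,105,72,0,0,-0.73],
  [94,375,105,108,0,0,-0.73],
  [94,375,105,144,0,0,-0.73],
])

```text
time_s: 2.5
ee_pos: [601.6, 319.7, 70.5]
eef_rot: [[-0.473, 0.881, -0.001], [0.881, 0.473, -0.0], [0.0, -0.001, -1.0]]
contact_force: [1.1, -0.4, -0.5]
opening: 94.1
gripper_force: 0.0
```

jog_arm([
  [30,0,0,0,0,0,0],
  [30,0,0,0,0,0,0],
  [30,0,0,0,0,0,0],
  [30,0,0,0,0,0,0],
  [30,0,0,0,0,0,0],
  [30,0,0,0,0,0,0],
  [30,0,0,0,0,0,0],
  [30,0,0,0,0,0,0],
], force=12)

```text
time_s: 3.3
ee_pos: [602.2, 319.8, 72.8]
eef_rot: [[-0.473, 0.881, 0.001], [0.881, 0.473, 0.0], [-0.0, 0.001, -1.0]]
contact_force: [0.4, 0.5, 1.9]
opening: 40.4
gripper_force: 11.9
```

```bash
python3 - <<'E'
from h import *
im=robot.get_image("side"); cv2.imwrite("pics/s1.png",cv2.resize(im[200:400,180:400,::-1],None,fx=3,fy=3))
a=np.arctan2(61,655)
print(step([655,61,122],down(a)),robot.sense()["opening"],robot.sense()["gripper_force"])
E
```

```text
(array([-253. ,  -76. ,  -49.2]), array([ 0.001, -0.   ,  0.4  ])) 40.28718669854802 11.878864500240525
```

View pics/s1.png

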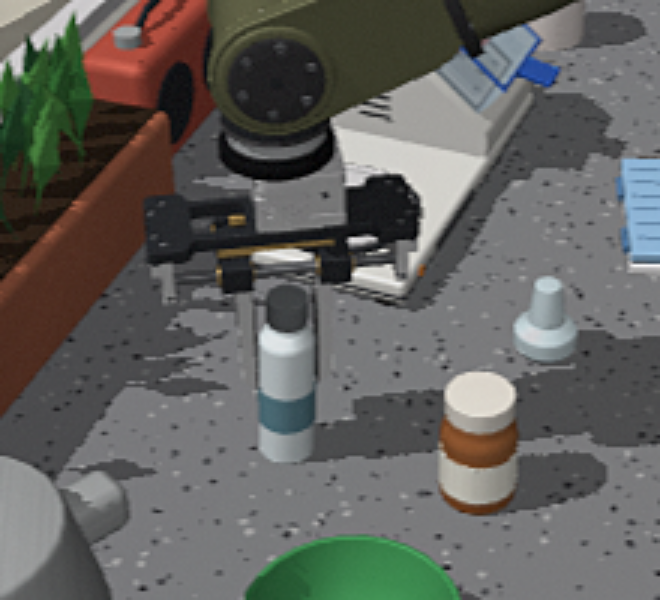

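The vial stands between the fingers at about (287,390) in the crop, gripped at mid-body. Next I carry it over the plate.

jog_arm([
  [30,0,0,-25,0,0,0],
  [30,0,0,-50,0,0,0],
  [30,0,0,-70,0,0,0],
  [30,-25,-8,-70,0,0,0.04],
  [30,-60,-18,-70,0,0,0.1],
  [30,-100,-30,-70,0,0,0.16],
  [30,-140,-42,-70,0,0,0.22],
  [30,-180,-54,-70,0,0,0.29],
  [30,-215,-65,-70,0,0,0.34],
  [30,-240,-72,-70,0,0,0.38],
  [30,-253,-76,-70,0,0,0.4],
  [30,-253,-76,-60,0,0,0.4],
])

```text
time_s: 4.55
ee_pos: [655.4, 59.8, 133.0]
eef_rot: [[-0.091, 0.996, 0.002], [0.996, 0.091, -0.0], [-0.0, 0.002, -1.0]]
contact_force: [-0.3, -0.4, -2.1]
opening: 39.3
gripper_force: 11.9
```

jog_arm([
  [30,0,0,8,0,0,0],
  [30,0,0,14,0,0,0],
  [30,0,0,19,0,0,0],
  [30,0,0,21,0,0,0],
  [30,0,0,21,0,0,0],
  [30,0,0,21,0,0,0],
])

```text
time_s: 5.15
ee_pos: [654.9, 61.1, 111.7]
eef_rot: [[-0.093, 0.996, 0.0], [0.996, 0.093, 0.0], [0.0, 0.0, -1.0]]
contact_force: [-0.7, -0.1, -1.0]
opening: 40.0
gripper_force: 11.9
```

```bash
python3 - <<'E'
from h import *
im=robot.get_image("side"); cv2.imwrite("pics/s2.png",cv2.resize(im[180:320,230:400,::-1],None,fx=4,fy=4))
print(step([655,61,109],down(np.arctan2(61,655))),robot.sense()["contact_force"])
E
```

```text
(array([-0. ,  0.1,  2.8]), array([0.001, 0.   , 0.   ])) [-0.18077253  0.1368095  -2.08627515]
```

View pics/s2.png

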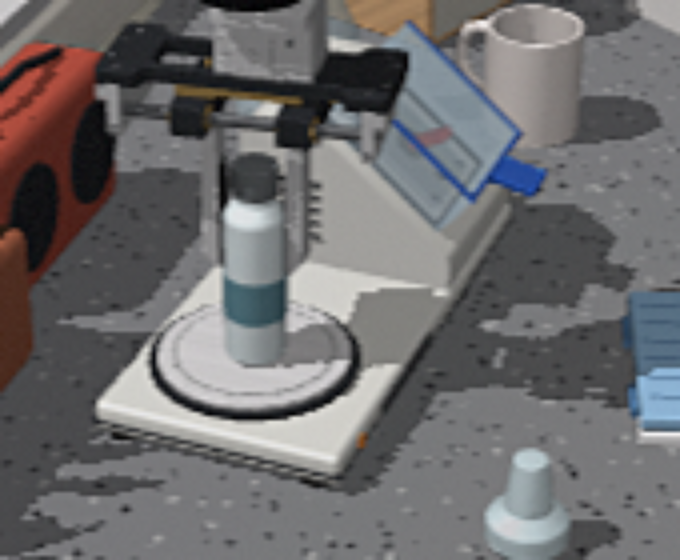

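The vial is over the plate centre, its foot near (255,350) in the crop, about 3 mm above the plate.

jog_arm([
  [30,0,0,1.5,0,0,0],
  [30,0,0,3,0,0,0],
  [30,0,0,3,0,0,0],
  [30,0,0,3,0,0,0],
])

```text
time_s: 5.6
ee_pos: [655.1, 60.9, 108.9]
eef_rot: [[-0.093, 0.996, 0.001], [0.996, 0.093, 0.0], [-0.0, 0.001, -1.0]]
contact_force: [1.3, 0.5, 2.8]
opening: 39.9
gripper_force: 12.0
```

Contact is felt, so I release and rise.

jog_arm([
  [50,0,0,0,0,0,0],
  [60,0,0,0,0,0,0],
  [80,0,0,0,0,0,0],
  [94,0,0,0,0,0,0],
  [94,0,0,0,0,0,0],
  [94,0,0,-40,0,0,0],
  [94,0,0,-90,0,0,0],
  [94,0,0,-110,0,0,0],
])

```text
time_s: 6.4
ee_pos: [655.7, 61.0, 223.6]
eef_rot: [[-0.093, 0.996, 0.006], [0.996, 0.093, 0.0], [-0.0, 0.006, -1.0]]
contact_force: [-0.3, -0.0, 0.0]
opening: 93.8
gripper_force: 0.0
```

```bash
cat >> h.py <<'E'
yaw=-0.051; Wz=Ro.from_euler('z',yaw).as_matrix()
TAB=np.array([532,-121.7,88])
H=TAB-Wz@np.array([-127.6,0,-47.1])   # hinge middle
def tab(th):
    return H+Wz@Ro.from_euler('y',th).as_matrix()@np.array([-127.6,0,-47.1])
RT=down(yaw-np.pi/2)  # tool down, tool y = -warmer y
E
python3 - <<'E'
from h import *
im=robot.get_image("top"); s=im[...,::-1]
m=cv2.inRange(cv2.cvtColor(s[160:240,300:370],cv2.COLOR_BGR2HSV),(0,0,0),(179,255,150)); 
cv2.imwrite("pics/t3.png",cv2.resize(s[165:280,290:460],None,fx=4,fy=4))
print(H,step(TAB+[0,0,100],RT),step(TAB+[0,0,100],down(yaw+np.pi/2)))
E
```

```text
[ 659.43409217 -128.20477932  135.1       ] (array([-170.3, -140.9,   36.3]), array([ 0.007, -0.007,  1.715])) (array([-170.3, -140.9,   36.3]), array([ 0.007,  0.006, -1.427]))
```

View pics/t3.png

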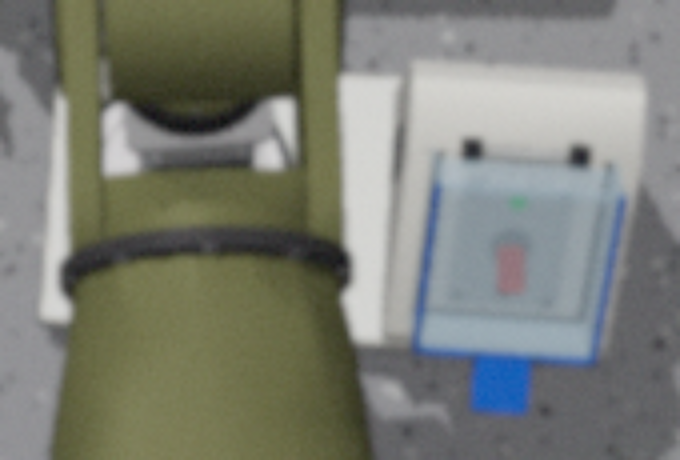

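The vial side is hidden by the arm. The cover is clear: hinge blocks at (473,148) and (580,155), tab at (500,385) in the crop.

```bash
python3 - <<'E'
from h import *
print(plane("top",(421.6+.1,202.9),138),H, proj("top",TAB),proj("side",TAB))
E
```

```text
[ 656.95209478 -130.5152586   138.        ] [ 659.43409217 -128.20477932  135.1       ] [414.76236778 260.48860985] [359.80720624 223.12823644]
```

jog_arm([
  [60,-14,-12,0,0,0,0.14],
  [60,-28,-24,0,0,0,0.28],
  [60,-42,-36,0,0,0,0.42],
  [60,-56,-48,0,0,0,0.56],
  [60,-70,-60,0,0,0,0.7],
  [60,-84,-72,0,0,0,0.84],
  [60,-98,-84,0,0,0,0.98],
  [60,-112,-96,0,0,0,1.12],
  [60,-126,-108,0,0,0,1.26],
  [60,-140,-120,0,0,0,1.4],
  [60,-156,-132,0,0,0,1.54],
  [60,-170,-141,0,0,0,1.68],
])

```text
time_s: 7.65
ee_pos: [529.4, -122.1, 218.1]
eef_rot: [[1.0, -0.022, -0.0], [-0.022, -1.0, 0.0], [-0.0, -0.0, -1.0]]
contact_force: [-0.4, 0.4, 0.1]
opening: 59.7
gripper_force: 0.0
```

```bash
python3 - <<'E'
from h import *
print(step(TAB,RT), robot.sense()["joint_positions"])
E
```

```text
(array([  2.6,  -0.5, 130.1]), array([-0.   ,  0.   ,  0.029])) [-2.94094599e-01  2.84082922e-01  1.53758383e+00 -3.11309150e-05
  1.32039138e+00  1.29879613e+00]
```

jog_arm([
  [60,2.5,-0.5,40,0,0,0.03],
  [60,2.5,-0.5,80,0,0,0.03],
  [60,2.5,-0.5,110,0,0,0.03],
  [60,2.5,-0.5,130,0,0,0.03],
  [40,2.5,-0.5,130,0,0,0.03],
  [28,2.5,-0.5,130,0,0,0.03],
  [26,2.5,-0.5,130,0,0,0.03],
  [26,2.5,-0.5,130,0,0,0.03],
  [26,2.5,-0.5,130,0,0,0.03],
], force=6)

```text
time_s: 8.55
ee_pos: [533.2, -121.4, 89.6]
eef_rot: [[0.999, -0.046, 0.002], [-0.046, -0.999, -0.001], [0.002, 0.001, -1.0]]
contact_force: [0.5, -1.2, 5.3]
opening: 32.1
gripper_force: 6.0
```

```bash
python3 - <<'E'
from h import *
s=robot.sense();print(s["ee_pos"],s["opening"],s["gripper_force"],s["contact_force"])
for th in np.arange(.15,1.81,.15): print(round(th,2),(RT.T@(tab(th)-TAB)).round(1))
print(step(TAB,RT))
E
```

```text
[ 533.2200186  -121.35161776   89.60685733] 32.06321867435067 5.993821173906326 [ 0.47717182 -1.23488105  5.26983975]
0.15 [ -5.6  -0.  -19.6]
0.3 [ -8.2  -0.  -39.8]
0.45 [ -7.8  -0.  -60.2]
0.6 [ -4.3  -0.  -80.3]
0.75 [  2.1  -0.  -99.6]
0.9 [  11.4   -0.  -117.8]
1.05 [  23.3   -0.  -134.3]
1.2 [  37.5   -0.  -149. ]
1.35 [  53.7   -0.  -161.3]
1.5 [  71.6    0.  -171. ]
1.65 [  90.7    0.  -178. ]
1.8 [ 110.7    0.  -182.1]
(array([-1.2,  0.4,  1.6]), array([ 0.001, -0.002,  0.005]))
```

jog_arm([
  [26,-5.6,0,-19.6,0,0,0],
  [26,-8.2,0,-39.8,0,0,0],
  [26,-7.8,0,-60.2,0,0,0],
  [26,-4.3,0,-80.3,0,0,0],
  [26,2,0,-99.6,0,0,0],
  [26,11.4,0,-117.8,0,0,0],
  [26,23.3,0,-134.3,0,0,0],
  [26,37.5,0,-149,0,0,0],
  [26,53.7,0,-161.3,0,0,0],
  [26,71.6,0,-171,0,0,0],
  [26,90,0,-178,0,0,0],
  [26,99,0,-180,0,0,0],
])

```text
time_s: 9.75
ee_pos: [632.3, -127.0, 269.7]
eef_rot: [[0.999, -0.047, 0.001], [-0.047, -0.999, -0.003], [0.001, 0.002, -1.0]]
contact_force: [-3.0, -8.6, 4.2]
opening: 31.9
gripper_force: 6.0
```

```bash
python3 - <<'E'
from h import *
im=robot.get_image("side"); cv2.imwrite("pics/s4.png",cv2.resize(im[120:270,250:420,::-1],None,fx=4,fy=4))
s=robot.sense();print(s["ee_pos"],s["opening"],s["gripper_force"],s["contact_force"],tab(1.7))
E
```

```text
[ 632.88229403 -126.98445588  269.68311417] 31.68869637880487 6.001677587628365 [-0.73785985 -7.36700977  7.52189917] [ 629.20659058 -126.66183878  267.7050055 ]
```

View pics/s4.png

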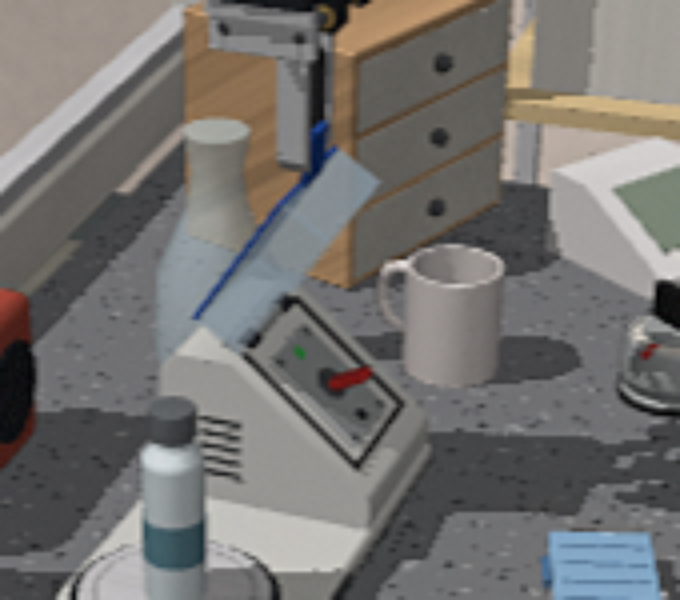

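The cover stands right up, leaning toward the robot. The red switch is off with its tip at about (370,373) in the crop, and the vial is upright on the plate.

jog_arm([
  [60,0,0,0,0,0,0],
  [60,0,0,0,0,0,0],
  [60,0,0,0,0,0,0],
  [60,0,0,-40,0,0,0],
  [60,0,0,-70,0,0,0],
  [0,-45,0,-70,0,0,0],
  [0,-90,0,-70,0,0,0],
  [0,-135,0,-70,0,0,0],
  [0,-165,0,-70,0,0,0],
])

```text
time_s: 10.7
ee_pos: [464.3, -117.5, 338.7]
eef_rot: [[0.999, -0.046, 0.001], [-0.046, -0.999, -0.0], [0.001, 0.0, -1.0]]
contact_force: [0.7, 0.3, 0.2]
opening: 31.4
gripper_force: 0.0
```

```bash
cat >> h.py <<'E'
H2=np.array([658,-129,135.1])
Dn=Wz@np.array([-.766,0,-.643]);Out=Wz@np.array([-.643,0,.766]);RS=np.c_[-Dn,-Wz[:,1],-Out]
def sw(s,o): return H2+Dn*s+Out*o   # s down the slope, o out
E
python3 - <<'E'
from h import *
im=robot.get_image("side"); 
m=cv2.inRange(cv2.cvtColor(im[200:235,320:350],cv2.COLOR_RGB2HSV),(0,150,70),(6,255,255))+cv2.inRange(cv2.cvtColor(im[200:235,320:350],cv2.COLOR_RGB2HSV),(174,150,70),(179,255,255))
y,x=np.nonzero(m);print("red",x.mean()+320,x.max()+320,y.mean()+200,len(x),"pred mid",proj("side",sw(66,15)),"tip",proj("side",sw(72.5,29)))
print(step(sw(95,143),RS),step(sw(95,143),RT));d0=RT.T
E
```

```text
red 336.969696969697 342 214.1818181818182 33 pred mid [337.12309886 213.55594882] tip [342.02096127 212.31222954]
(array([ 31.3,   1.7, 156. ]), array([-0.001,  0.697,  0.005])) (array([ 31.3,   1.7, 156. ]), array([ 0.   , -0.001,  0.005]))
```

jog_arm([
  [0,5,0,25,0,0.14,0],
  [0,10,0,50,0,0.28,0],
  [0,15,0,80,0,0.42,0],
  [0,20,0,110,0,0.56,0],
  [0,31,2,140,0,0.7,0],
  [0,31,2,156,0,0.7,0],
  [0,31,2,156,0,0.7,0],
])

```text
time_s: 11.45
ee_pos: [496.0, -120.8, 179.6]
eef_rot: [[0.767, -0.047, 0.64], [-0.037, -0.999, -0.028], [0.641, -0.002, -0.768]]
contact_force: [-0.1, 0.3, 0.1]
opening: 0.6
gripper_force: 0.0
```

```bash
python3 - <<'E'
from h import *
print(step(sw(96,25),RS),robot.sense()["opening"])
E
```

```text
(array([-1.000e-01,  4.000e-01,  1.134e+02]), array([-0.004,  0.003,  0.002])) 0.5866415875003183
```

jog_arm([
  [0,0,0,40,0,0,0],
  [0,0,0,80,0,0,0],
  [0,0,0,105,0,0,0],
  [0,0,0,113,0,0,0],
  [0,0,0,113,0,0,0],
  [0,6,0,113,0,0,0],
  [0,12,0,113,0,0,0],
  [0,18,0,113,0,0,0],
  [0,23,0,113,0,0,0],
  [0,27,0,113,0,0,0],
  [0,29,0,113,0,0,0],
  [0,29,0,113,0,0,0],
])

```text
time_s: 12.65
ee_pos: [590.7, -125.3, 114.0]
eef_rot: [[0.767, -0.045, 0.641], [-0.036, -0.999, -0.028], [0.641, -0.001, -0.767]]
contact_force: [-22.0, -2.1, 0.2]
opening: 0.5
gripper_force: 10.4
```

jog_arm([
  [0,2,0,0,0,0,0],
  [0,2,0,0,0,0,0],
])

```text
time_s: 12.85
ee_pos: [591.0, -125.3, 114.2]
eef_rot: [[0.768, -0.045, 0.639], [-0.036, -0.999, -0.027], [0.639, -0.002, -0.769]]
contact_force: [-32.3, -3.9, 1.3]
opening: 0.6
gripper_force: 15.6
```

The force shows the switch is against its stop. I back off and check.

jog_arm([
  [0,-6,0,0,0,0,0],
  [0,-10,0,-10,0,0,0],
  [0,-15,0,-50,0,0,0],
  [0,-20,0,-90,0,0,0],
  [0,-30,0,-130,0,0,0],
  [0,-30,0,-130,0,0,0],
])

```text
time_s: 13.45
ee_pos: [486.0, -121.2, 201.2]
eef_rot: [[0.76, -0.047, 0.649], [-0.034, -0.999, -0.033], [0.649, 0.003, -0.76]]
contact_force: [0.1, -0.2, 0.2]
opening: 0.3
gripper_force: 0.0
```

```bash
python3 - <<'E'
from h import *
im=robot.get_image("side"); cv2.imwrite("pics/s5.png",cv2.resize(im[120:270,250:420,::-1],None,fx=4,fy=4))
print("on tip pred",proj("side",sw(47.5,29)),"T",tab(1.75),tab(1.7))
print(step(tab(1.72)+[0,0,75],RT))
print(step(tab(1.72)+[-90,0,75],RT))
E
```

```text
on tip pred [335.52094178 205.87020352] T [ 635.86323792 -127.00162244  269.05199604] [ 629.20659058 -126.66183878  267.7050055 ]
(array([203.5,  -1. , -15.5]), array([ 0.001, -0.705,  0.005]))
(array([135. ,   3.3, -73.8]), array([ 0.001, -0.705,  0.005]))
```

View pics/s5.png

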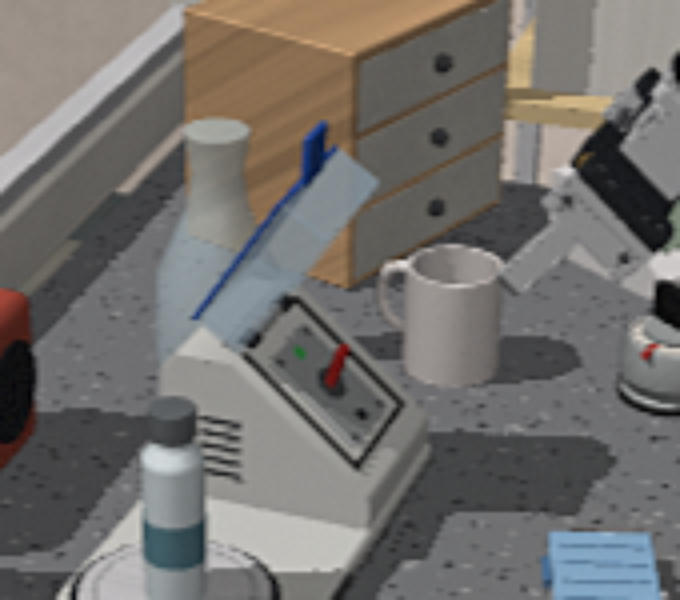

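The switch is up at (340,360) in the crop, and its tip matches the predicted on position to about a pixel. Next I re-pinch the tab.

jog_arm([
  [60,25,0,-15,0,-0.14,0],
  [60,50,1,-30,0,-0.28,0],
  [60,80,2,-45,0,-0.42,0],
  [60,110,3,-60,0,-0.56,0],
  [60,135,3,-74,0,-0.705,0.005],
  [60,135,3,-74,0,-0.705,0.005],
  [60,135,3,-74,0,-0.705,0.005],
])

```text
time_s: 14.2
ee_pos: [544.4, -126.5, 338.5]
eef_rot: [[0.999, -0.051, -0.007], [-0.051, -0.999, 0.001], [-0.008, -0.001, -1.0]]
contact_force: [-0.4, 0.2, -0.1]
opening: 52.8
gripper_force: 0.0
```

```bash
python3 - <<'E'
from h import *
print(step([632.5,-126.5,269.5],RT))
E
```

```text
(array([88.5, -4.3, 68.4]), array([-0.001,  0.008,  0.   ]))
```

jog_arm([
  [60,40,-2,0,0,0,0],
  [60,75,-4,0,0,0,0],
  [60,88,-4,0,0,0,0],
  [60,88,-4,35,0,0,0],
  [60,88,-4,60,0,0,0],
  [60,88,-4,68,0,0,0],
  [26,88,-4,68,0,0,0],
  [26,88,-4,68,0,0,0],
  [26,88,-4,68,0,0,0],
  [26,88,-4,68,0,0,0],
  [26,88,-4,68,0,0,0],
], force=6)

```text
time_s: 15.3
ee_pos: [630.8, -127.1, 272.4]
eef_rot: [[0.999, -0.051, -0.003], [-0.051, -0.999, 0.001], [-0.003, -0.001, -1.0]]
contact_force: [-0.5, -1.2, 5.5]
opening: 32.0
gripper_force: 6.0
```

```bash
python3 - <<'E'
from h import *
s=robot.sense();p=np.array(s["ee_pos"]);print(p,s["opening"],s["contact_force"])
for th in np.arange(1.55,-.1,-.15): print(round(th,2),(RT.T@(tab(th)+[1,.3,1.3]-p)).round(1))
E
```

```text
[ 630.78246704 -127.0663206   272.37907108] 32.043837835984625 [-0.46591704 -1.21754389  5.49802674]
1.55 [-20.1  -0.7   9.4]
1.4 [-38.4  -0.7  18.2]
1.25 [-55.3  -0.7  29.7]
1.1 [-70.2  -0.7  43.6]
0.95 [-82.9  -0.7  59.6]
0.8 [-93.   -0.7  77.3]
0.65 [-100.4   -0.7   96.3]
0.5 [-104.9   -0.7  116.1]
0.35 [-106.4   -0.7  136.5]
0.2 [-104.8   -0.7  156.8]
0.05 [-100.1   -0.7  176.6]
-0.1 [-92.6  -0.7 195.6]
```

jog_arm([
  [26,-20,0,9.5,0,0,0],
  [26,-38.5,0,18,0,0,0],
  [26,-55,0,30,0,0,0],
  [26,-70,0,43.5,0,0,0],
  [26,-83,0,59.5,0,0,0],
  [26,-93,0,77,0,0,0],
  [26,-100.5,0,96,0,0,0],
  [26,-105,0,116,0,0,0],
  [26,-106.5,0,136.5,0,0,0],
  [26,-105,0,157,0,0,0],
  [26,-100,0,176.5,0,0,0],
  [26,-97.5,0,184,0,0,0],
])

```text
time_s: 16.5
ee_pos: [532.4, -121.4, 86.9]
eef_rot: [[0.999, -0.051, -0.005], [-0.051, -0.999, 0.002], [-0.006, -0.002, -1.0]]
contact_force: [-1.5, 1.3, 8.6]
opening: 31.7
gripper_force: 6.0
```

jog_arm([
  [26,0,0,0,0,0,0],
  [26,0,0,2,0,0,0],
  [26,0,0,2,0,0,0],
])

```text
time_s: 16.8
ee_pos: [532.5, -121.4, 86.3]
eef_rot: [[0.999, -0.051, -0.004], [-0.051, -0.999, 0.002], [-0.004, -0.002, -1.0]]
contact_force: [1.9, 2.2, -0.2]
opening: 31.8
gripper_force: 6.0
```

jog_arm([
  [26,0,0,2,0,0,0],
  [26,0,0,4,0,0,0],
  [26,0,0,6,0,0,0],
  [26,0,0,6,0,0,0],
])

```text
time_s: 17.2
ee_pos: [532.9, -121.5, 80.7]
eef_rot: [[0.999, -0.051, -0.003], [-0.051, -0.999, 0.002], [-0.003, -0.002, -1.0]]
contact_force: [1.9, 2.3, 5.0]
opening: 32.3
gripper_force: 6.0
```

```bash
python3 - <<'E'
from h import *
im=robot.get_image("side")[...,::-1]
s=robot.sense();print(s["contact_force"],s["ee_pos"])
def bl(i): return cv2.inRange(cv2.cvtColor(i[180:245,310:380],cv2.COLOR_BGR2HSV),(105,180,90),(125,255,255))
a=bl(cv2.imread("pics/side0.png"));b=bl(im);cv2.imwrite("pics/s6.png",np.hstack([cv2.resize(i[170:250,300:380],None,fx=5,fy=5) for i in(cv2.imread("pics/side0.png"),im)]))
E
```

```text
[1.76101055 2.44211434 4.07019175] [ 532.93015798 -121.45710249   80.71806003]
```

View pics/s6.png

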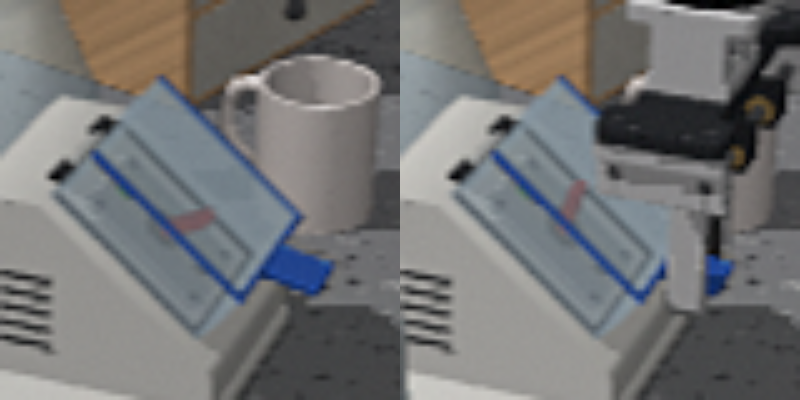

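The left half shows the cover shut at the start, the right half the cover now. It sits the same, with its lower corner at (242,298) against (642,298), and the red switch is up beneath. I release and move to the dial.

jog_arm([
  [60,0,0,0,0,0,0],
  [60,0,0,0,0,0,0],
  [60,0,0,0,0,0,0],
  [60,0,0,-40,0,0,0],
  [60,0,0,-85,0,0,0],
  [60,0,0,-130,0,0,0],
  [60,-10,30,-130,0,0,-0.14],
  [60,-25,60,-130,0,0,-0.28],
  [60,-40,90,-130,0,0,-0.42],
  [60,-60,120,-130,0,0,-0.56],
  [60,-75,150,-130,0,0,-0.7],
  [60,-90,180,-130,0,0,-0.84],
])

```text
time_s: 18.45
ee_pos: [432.9, -298.1, 209.9]
eef_rot: [[0.7, 0.714, -0.005], [0.714, -0.7, 0.002], [-0.002, -0.005, -1.0]]
contact_force: [-0.2, -0.4, 0.5]
opening: 59.9
gripper_force: 0.0
```

```bash
python3 - <<'E'
from h import *
im=robot.get_image("side")[...,::-1]
a=cv2.imread("pics/side0.png")
def bl(i):
    m=cv2.inRange(cv2.cvtColor(i[170:240,310:375],cv2.COLOR_BGR2HSV),(105,180,90),(125,255,255)); M=cv2.moments(m,True);return M["m00"],M["m10"]/M["m00"],M["m01"]/M["m00"]
print(bl(a),bl(im))
print(step([406.5,-374,210],down(np.radians(52))),robot.sense()["joint_positions"])
E
```

```text
(114.0, 41.96491228070175, 51.271929824561404) (116.0, 41.94827586206897, 51.36206896551724)
(array([-69.5,  32.6,  -0.2]), array([-0.006, -0.002, -1.671])) [-0.67834569  0.25483542  1.59432178 -0.00293764  1.29757006  0.0862007 ]
```

The blue pixels match the starting picture, so the cover is shut.

jog_arm([
  [60,-10,5,0,0,0,-0.14],
  [60,-20,10,0,0,0,-0.28],
  [60,-30,15,0,0,0,-0.42],
  [60,-40,20,0,0,0,-0.56],
  [60,-50,25,0,0,0,-0.7],
  [60,-60,29,0,0,0,-0.84],
  [60,-69,32,0,0,0,-0.98],
  [60,-69,32,0,0,0,-1.12],
  [60,-69,32,0,0,0,-1.26],
  [60,-69,32,0,0,0,-1.4],
  [60,-69,32,0,0,0,-1.54],
  [60,-69,32,0,0,0,-1.67],
])

```text
time_s: 19.7
ee_pos: [407.9, -368.4, 209.7]
eef_rot: [[-0.779, 0.626, -0.005], [0.626, 0.779, 0.002], [0.005, -0.002, -1.0]]
contact_force: [0.2, -0.1, -0.2]
opening: 60.3
gripper_force: 0.0
```

```bash
python3 - <<'E'
from h import *
print(step([406.5,-374,73],down(np.radians(52))),robot.sense()["joint_positions"][5])
E
```

```text
(array([ -3.2,  -5. , 136.7]), array([-0.002, -0.005, -0.014])) -1.6933846525151306
```

jog_arm([
  [50,-3,-5,40,0,0,-0.01],
  [50,-3,-5,80,0,0,-0.01],
  [50,-3,-5,115,0,0,-0.01],
  [50,-3,-5,130,0,0,-0.01],
  [50,-3,-5,137,0,0,-0.01],
  [5,-3,-5,137,0,0,-0.01],
  [5,-3,-5,137,0,0,-0.01],
  [5,-3,-5,137,0,0,-0.01],
  [5,-3,-5,137,0,0,-0.01],
  [5,-3,-5,137,0,0,-0.01],
  [5,-3,-5,137,0,0,-0.01],
], force=10)

```text
time_s: 20.8
ee_pos: [406.9, -373.6, 73.4]
eef_rot: [[-0.782, 0.623, -0.004], [0.623, 0.782, 0.002], [0.005, -0.001, -1.0]]
contact_force: [2.8, 4.9, 4.6]
opening: 11.8
gripper_force: 10.0
```

jog_arm([
  [5,0,0,0,0,0,0.13],
  [5,0,0,0,0,0,0.26],
  [5,0,0,0,0,0,0.39],
  [5,0,0,0,0,0,0.52],
  [5,0,0,0,0,0,0.65],
  [5,0,0,0,0,0,0.78],
  [5,0,0,0,0,0,0.91],
  [5,0,0,0,0,0,1.04],
  [5,0,0,0,0,0,1.17],
  [5,0,0,0,0,0,1.28],
  [5,0,0,0,0,0,1.33],
  [5,0,0,0,0,0,1.33],
])

```text
time_s: 22.0
ee_pos: [407.8, -373.4, 73.4]
eef_rot: [[0.42, 0.908, -0.002], [0.908, -0.42, 0.002], [0.001, -0.003, -1.0]]
contact_force: [9.3, 5.0, 1.3]
opening: 11.8
gripper_force: 10.0
```

jog_arm([
  [50,0,0,0,0,0,0],
  [50,0,0,0,0,0,0],
  [50,0,0,0,0,0,0],
  [50,0,0,-45,0,0,0],
  [50,0,0,-90,0,0,0],
  [50,0,0,-130,0,0,0],
  [50,0,-50,-130,0,0,0],
  [50,0,-100,-130,0,0,0],
  [50,0,-150,-130,0,0,0],
  [50,0,-200,-130,0,0,0],
])

```text
time_s: 23.0
ee_pos: [223.8, -289.4, 203.7]
eef_rot: [[0.418, 0.908, -0.005], [0.908, -0.418, 0.002], [-0.0, -0.005, -1.0]]
contact_force: [-0.6, -0.9, 1.2]
opening: 49.5
gripper_force: 0.0
```

```bash
python3 - <<'E'
from h import *
t=robot.get_image("top")[...,::-1]; s=robot.get_image("side")[...,::-1]
a=cv2.resize(t[295:340,495:545],(400,360),interpolation=cv2.INTER_CUBIC); b=cv2.resize(s[180:300,260:440],(540,360))
b=cv2.resize(s[180:300,250:380],(390,360)); cv2.imwrite("pics/f.png",np.hstack([a,b])); print(robot.sense()["ee_pos"])
E
```

```text
[ 222.25820709 -288.6177603   204.10593194]
```

View pics/f.png

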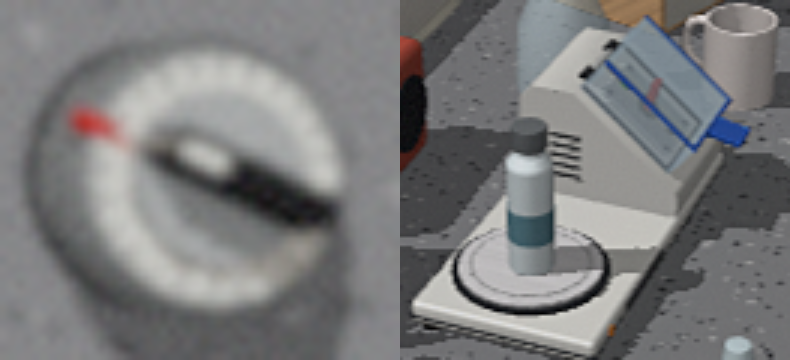

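The left half shows the pointer bar in line with the red mark at (90,122). The right half shows the vial upright on the plate, the cover shut and the switch on. The tool orientation at release puts the bar at 65° and the mark measures 66°, so I hand in.

```bash
python3 -c "
from rig import robot
print(robot.close_job())"
```

```text
the job is handed in; nothing more can be done
None
```

The job is handed in; the closing pictures show the vial upright on the plate, the switch on under the shut cover, and the dial's pointer at the red mark to within about 1 degree (measured), though no verdict was returned.

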